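# Set the bread-slicing guide and load the loaf

### The job

First draw the loaf holder all the way out from under the low shelf by its blue front pull, tray well clear of the shelf, and let it stand free on the open counter. Then turn the black setting wheel on the slicing guide until its yellow rim mark lines up with the red pointer on the far rim, which opens the orange fence. Finally take the holder by its blue top handle and lower it, upright and without dropping it, flat into the guide's channel with the pull sticking out over the low lip at the end away from the fence; leave the wheel on its mark and the jar, egg box and rusk box where they are.

Things in the scene. Friction and masses are not known exactly. Their poses are not given: they have to be found in the camera images.
- guide: Fixed bread-slicing guide. Origin on the counter under its channel's centre; x along the channel, away from the robot (yaw to 0.3 rad). Deck top z 15 mm. Wood rails at y +-45 mm (12 thick, 170 long, tops z 45) leave 78 mm; a lip 12 mm above the deck ends the channel at x -88. Grey gearbox 150 x 100 x 45 mm on the -y side, wheel axis at x 0, y -150 mm.
- wheel (a joint): Black setting wheel, 110 mm diameter, vertical axis, top face z 61 mm, white ticks and one broad yellow mark on the rim. rad, growing counter-clockwise from above; 0 with the yellow mark at the pointer; starts between -2.3 and -1.0 (stops -2.7, +0.5). Friction about 0.2 N m, stays where left. Moves the fence 22 mm per rad.
- wheel_grip (a point): On the wheel's axis at the height to grip (z 84 mm) within the wheel's black grip bar: a bar 70 mm long, 16 mm thick, standing 34 mm up from the wheel's face (z 61 to 95 mm). x axis along the bar, towards the yellow mark.
- mark (a point): Yellow mark at the rim of the wheel, 55 mm from its axis, at the wheel's top face.
- pointer (a point): Tip of the fixed red pointer at the far (guide +x) side of the wheel, 58 mm from its axis.
- fence_face (a point): Middle of the orange fence's face towards the lip; the fence (70 mm wide, z 17 to 72 mm) slides along the channel with the wheel. With the mark at the pointer the face is at guide x +90 mm, 178 mm from the lip; at the start the holder does not fit between them.
- holder: Steel loaf holder with a brown loaf fixed in it, one rigid body of 0.4 to 0.8 kg. Origin at the centre of its underside; tray 160 mm (x) by 66 mm (y), end walls 46 mm high, loaf top 63 mm high. Its -x end, with the blue pull, looks out of the shelf at first. It slides on the counter.
- pull (a point): Middle of the blue bar of the D-shaped front pull, at holder x -145 mm, z 40 mm: a bar 12 mm thick (x), 66 mm long (y), 16 mm high, on two side arms; 59 mm free between bar and tray for a finger.
- handle (a point): Grip point in the blue carrying handle on top, at holder x 0, z 92 mm: a bar 80 mm long (x), 14 mm thick (y), from z 76 to 102 mm; almost above the centre of mass.
- shelf: Fixed low wooden shelf with orange front edge. Origin on the counter under the middle of that edge; x points into it. 200 mm deep and wide, 176 mm clear between its sides, front edge z 116 to 142 mm, loaves on top to z 183 mm. The holder starts beneath, its handle about 45 mm behind the edge and its pull about 100 mm in front.
- jam_jar: Amber jam jar with red cap, 70 mm diameter, 100 mm high, origin at its underside. Leave alone.
- egg_box: Grey egg box, 150 x 100 x 66 mm, origin at its underside. Leave alone.
- rusk_box: Yellow and blue rusk carton, 60 x 100 x 140 mm, standing, origin at its underside. Leave alone.
There are look-alikes about, which are no part of the job. There is more than one size of the holder; the job needs the largest.

How it is judged (in metres and radians):
On the way, in this order (a step that is already met when the one before it is completed fails the run):
1. the holder stands on the counter with its tray wholly in front of the shelf's edge (handle 80 mm or more before it), at rest and not held (x of handle in the frame of shelf below -0.08 m and height (world z) of holder below 0.01 m and angle between holder's own z axis and vertical below 0.1 rad and linear speed of holder below 0.02 m/s and contact force between the fingers and holder below 0.2 N), for 0.2 s.
2. the wheel's yellow mark is within 0.1 rad of the pointer and at rest (value of joint wheel between -0.1 and 0.1 rad and velocity of joint wheel between -0.05 and 0.05 rad/s), for 0.3 s.
At the end, for the whole second after the job is handed in: The yellow mark is within 0.1 rad of the pointer, and the holder rests flat on the deck in the channel between fence and lip (centre within 14 mm along and 11 mm across, 5 mm in height, 0.06 rad tilt), pull at the lip end (value of joint wheel between -0.1 and 0.1 rad and x of holder in the frame of guide between -0.014 and 0.014 m and y of holder in the frame of guide between -0.011 and 0.011 m and z of holder in the frame of guide between 0.01 and 0.02 m and x of pull in the frame of guide below -0.1 m and angle between holder's own z axis and vertical below 0.06 rad and angle between the x axis of holder and the x axis of guide, either way round below 0.15 rad and linear speed of holder below 0.02 m/s); the robot touches nothing.
It fails at once if the jam jar is pushed more than 30 mm (distance of jam_jar from where it was at the start of the episode above 0.03 m).
It fails at once if the egg box is pushed more than 30 mm (distance of egg_box from where it was at the start of the episode above 0.03 m).
It fails at once if the rusk box is pushed more than 30 mm (distance of rusk_box from where it was at the start of the episode above 0.03 m).
It fails at once if the holder is tipped more than 0.6 rad (angle between holder's own z axis and vertical above 0.6 rad).
It fails at once if the holder is dropped: it falls free of the fingers at over 0.5 m/s (a drop of about 13 mm or more) (linear speed of holder above 0.5 m/s and contact force between the fingers and holder below 0.2 N).
It also fails if it takes over 72 s, if anything falls off the work surface, if the arm or the gripper's body presses on something with over 40 N, if the wrist force passes 120 N, or if a joint passes its speed limit or range.

### The arm

A 7-joint arm with a two-finger parallel gripper is mounted at the origin on the work surface. World frame = base frame: x ahead of the robot, y to its left, z up, the work surface at z = 0. Lengths are in m, angles in degrees, forces in N, time in s.
With the tool pointing down it reaches from about 0.425 to 0.925 m from the base axis. Payload 6.8 kg.
Tool frame: the origin (TCP) lies at the centre of the arm's flange, where the gripper is bolted on; the fingertips stand 173 mm ahead of it and the grasp point (between the pads) lies 155 mm ahead of it; z points along the fingers, y is the line along which they close (so a half turn about z gives the same grasp; the last joint's range is limited). The gripper opens to 85 mm and grips with 20 to 120 N. Pads are 22 mm wide; open, the fingers measure 114 mm over their backs; the gripper's body (76 mm by 85 mm) begins 54 mm behind the grasp point. The pads swing forward as they close: fully open they stand 13 mm farther back than shut.
Start: joints at [57.118, 27.33, 1.283, 89.118, -0.659, 63.558, -4.761], TCP at [0.303, -0.603, 0.405] pointing down, gripper open.
Joint ranges: [-169.35, 169.35], [-19.33, 120.38], [-80.79, 83.38], [13.8, 139.57], [-78.32, 258.32], [9.67, 109.79], [-169.56, 169.56]. Speed limits (degrees/s): [136.94, 136.94, 180, 180, 180, 180, 180].

### API

Orientations are given as [roll, pitch, yaw] about the fixed x, y, z axes, in that order (R = Rz(yaw) Ry(pitch) Rx(roll)).
In Python, from bench import telemetry, cams, order gives the robot as it stands.
- The arm moves only by the tool carry_out, never from a script. Its arguments are lists of equal length, an entry for each row: "dp": the shift along the world's x, y, z in cm, a list of three; "delta_rot": the turn, a rotation vector about the world's x, y, z in rad, a list of three; "hand": the opening in per cent of the stroke, from 0 (shut) to 100 (fully open). A call has 1 to 20 rows; each row is the pose to reach, as a shift and turn from the pose commanded when the call began; what a row does not reach only later rows make up. A row lasts 1/8 s, in which the tool goes at most 62.5 mm and 10.7 degrees, less where a joint would pass 70% of its speed; a pose out of reach is approached as far as the arm can. A call with a gripper value outside its range is refused whole. The fingers move at their own pace and stop on an object; the grip force is fixed at half the most. Time passes only in rows, so rows that repeat a pose let the fingers close. It gives the time, the measured TCP pose, the force, the opening and the grip force at its end, in the units of the state.
- telemetry.get_obs(): the state, without advancing time (a new reading comes with each control period).
- cams.snapshot(name): name is "scene" or "top" or "wrist"; returns (picture, depth): 480x640x3 uint8, red, green, blue; 480x640 float32, m along the optical axis (not along the pixel's ray), 0 where there is no reading.
- cams.get_calibration(name): a dict with "intrinsics" (3x3 intrinsics, pixels), "k1" (the pictures are not rectified: a ray, as slopes to the right and down, at radius r is drawn at 1 + k1 r^2 times it, then the intrinsics apply), "rvec" (rotation vector, rad) and "tvec" (3), from world to camera coordinates, as OpenCV has them; the wrist camera has in their place "T_tool_cam" (4x4, takes a point from camera to tool coordinates, whose origin is the TCP and whose axes are the flange's). Camera axes: x right, y down, z forward; pixel columns grow to the right and rows downward; lengths in m; the calibration is good to about 2 mm. A picture is of the moment at which its call begins: read the wrist's pose just before it. get_calibration takes no time and is no camera call.
- order.sign_off(): hands the job in; it is judged then, once.
Trained networks look in the newest picture that a camera, given by its name, has taken for a name from the list of things; names that differ only in an ending like _2 or _b are one class to them, and where a whole thing is asked for, a point or a joint stands for the part that bears it (a point fixed in the world has none). Each returns a list of dicts, best first, with "confidence" (0 to 1); they miss things now and then, are a little off and sometimes report something else, mostly with a low value. They report only what shows in the picture. A call takes as long as a camera call. They do not tell look-alikes from the thing itself.
- cams.spot_in(camera, target): "bbox" ([left, top, width, height] in pixels, round what is visible of it).
The state is a dict: "time_s": time; "q": joint angles; "qd": joint speeds; "joint_torque": joint torques, N m; "tcp_pos": TCP position; "orientation": TCP orientation; "ft_force": force on the tool from outside, world axes, zero at the start; "ft_torque": the same for the moment, N m; "finger_gap": opening from 0.0 (shut) to 1.0 (fully open); "finger_force": force on a finger pad.
Only numpy, scipy, OpenCV 4.12 (cv2) and the standard library are available. Lean on these libraries where they do the work, as an engineer would, in place of code of your own. Each camera call takes 0.05 s, during which the arm holds its last target. There are 200 camera calls.

## Working session

There is one attempt and no reset: what is moved stays moved. The work goes in short steps, Python scripts to look and compute and a tool call to move; the robot and the scene stay as the last step left them, time stands still between calls to the robot, and variables do not carry over. Pictures are saved under pics/ and viewed, at most 10 in all, crops included, and the job is handed in when it is done.

Besides the shell and the picture viewer there is one more tool, called by a JSON object that holds its "api" and its "payload". carry_out: Moves the arm, as the interface text tells. Its arguments: {"type":"object","properties":{"dp":{"type":"array"},"delta_rot":{"type":"array"},"hand":{"type":"array"}},"required":["dp","delta_rot","hand"]}

```bash
mkdir -p pics; cat > h.py <<'E'
import numpy as np, cv2
from bench import telemetry, cams, order
from scipy.spatial.transform import Rotation as R
def ext(name, obs=None):
    c=cams.get_calibration(name); K=np.array(c["intrinsics"])
    if name=="wrist":
        o=obs or telemetry.get_obs(); T=np.eye(4); T[:3,:3]=R.from_euler('xyz',o["orientation"],degrees=True).as_matrix(); T[:3,3]=o["tcp_pos"]
        M=T@np.array(c["T_tool_cam"])
    else:
        M=np.eye(4); r=cv2.Rodrigues(np.array(c["rvec"],float))[0]; M[:3,:3]=r.T; M[:3,3]=-r.T@np.array(c["tvec"],float).ravel()
    return K,c["k1"],M
def rays(K,k1,uv):
    uv=np.asarray(uv,float).reshape(-1,1,2)
    return cv2.undistortPoints(uv,K,np.array([k1,0,0,0.]))[:,0]
def onz(cal,uv,z):
    K,k1,M=cal; d=np.c_[rays(K,k1,uv),np.ones(len(np.reshape(uv,(-1,2))))]@M[:3,:3].T; o=M[:3,3]
    return o+d*((z-o[2])/d[:,2])[:,None]
def cloud(cal,depth):
    K,k1,M=cal; v,u=np.mgrid[:480,:640]; n=rays(K,k1,np.c_[u.ravel(),v.ravel()]); z=depth.ravel()[:,None]
    return (np.c_[n*z,z]@M[:3,:3].T+M[:3,3]).reshape(480,640,3)
def proj(cal,P):
    K,k1,M=cal; W=np.linalg.inv(M); return cv2.projectPoints(np.asarray(P,float).reshape(-1,1,3),cv2.Rodrigues(W[:3,:3])[0],W[:3,3],K,np.array([k1,0,0,0.]))[0][:,0]
E
python3 - <<'E'
from h import *
for n in ["top","scene"]:
    p,d=cams.snapshot(n); np.savez(f"{n}.npz",p=p,d=d); cv2.imwrite(f"pics/{n}0.png",p[:,:,::-1])
    C=cloud(ext(n),d)
    print(n,ext(n)[2][:3,3])
    for t in ["holder","pull","handle","wheel","mark","pointer","fence_face","guide","shelf","jam_jar","egg_box","rusk_box"]:
        for r in cams.spot_in(n,t)[:3]:
            l,tp,w,h=r["bbox"]; u,v=int(l+w/2),int(tp+h/2); print(t,round(r["confidence"],2),np.round(r["bbox"]),C[min(v,479),min(u,639)].round(3))
print(telemetry.get_obs())
E
```

```text
top [0.45084217 0.06330625 1.79131248]
holder 0.91 [152. 192.  31.  53.] [0.667 0.467 0.039]
holder 0.56 [309. 141.  27.  56.] [0.801 0.013 0.045]
holder 0.39 [321. 206.  95.  93.] [ 0.558 -0.116  0.009]
pull 0.74 [309. 143.  24.  51.] [0.8   0.02  0.061]
pull 0.65 [236. 226.  23.  36.] [0.594 0.239 0.003]
pull 0.61 [152. 193.  33.  51.] [0.669 0.464 0.04 ]
handle 0.89 [152. 194.  33.  50.] [0.666 0.464 0.042]
handle 0.77 [305. 141.  32.  55.] [0.799 0.017 0.069]
handle 0.64 [237. 223.  25.  43.] [ 0.591  0.234 -0.006]
wheel 0.93 [376. 241.  40.  39.] [ 0.528 -0.182  0.095]
mark 0.65 [378. 243.  38.  39.] [ 0.523 -0.188  0.09 ]
pointer 0.68 [321. 213.  96.  85.] [ 0.548 -0.114  0.024]
fence_face 0.56 [330. 229.  50.  50.] [ 0.555 -0.074  0.014]
fence_face 0.16 [377. 239.  40.  44.] [ 0.525 -0.188  0.093]
guide 0.86 [317. 208.  98.  92.] [ 0.555 -0.106  0.014]
shelf 0.81 [203. 150.  78.  77.] [0.731 0.239 0.145]
jam_jar 0.6 [437. 198.  32.  28.] [ 0.658 -0.348  0.101]
egg_box 0.8 [116. 258.  46.  53.] [0.48  0.554 0.037]
rusk_box 0.7 [378. 240.  36.  41.] [ 0.528 -0.185  0.096]
rusk_b
[... 1260 characters left out ...]
055]
{'time_s': 1.3, 'q': array([57.11783983, 27.33145393,  1.28412263, 89.1161151 , -0.65792564,
       63.55884085, -4.76063244]), 'qd': array([-0.01734862,  0.07252472,  0.01310621,  0.08083798, -0.14479017,
       -0.02218731, -0.12115902]), 'joint_torque': array([ 3.50631012e-05, -5.96329379e+01,  1.60656061e+00, -2.81545776e+01,
        1.24234753e-02,  1.55550235e-03, -2.09050535e-05]), 'tcp_pos': array([ 0.30317741, -0.60311105,  0.40470499]), 'orientation': array([1.79998998e+02, 3.63980370e-04, 2.66877569e+01]), 'ft_force': array([0.49586468, 0.0878592 , 0.17029187]), 'ft_torque': array([ 0.04518037, -0.02104694, -0.02640593]), 'finger_force': 0.0, 'finger_gap': 0.9979547587541154}
```

View pics/top0.png

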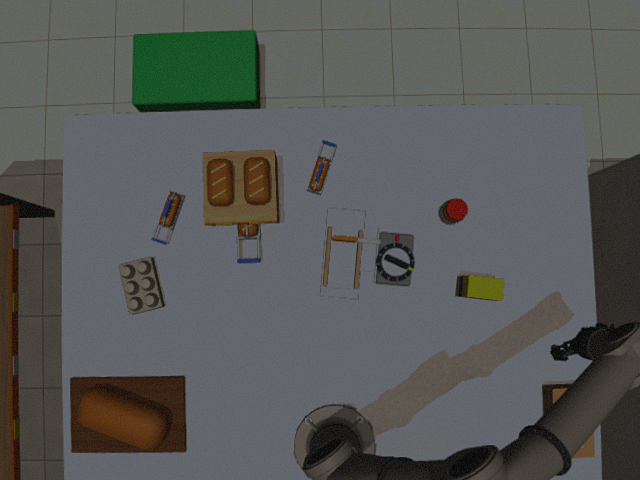

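View pics/scene0.png

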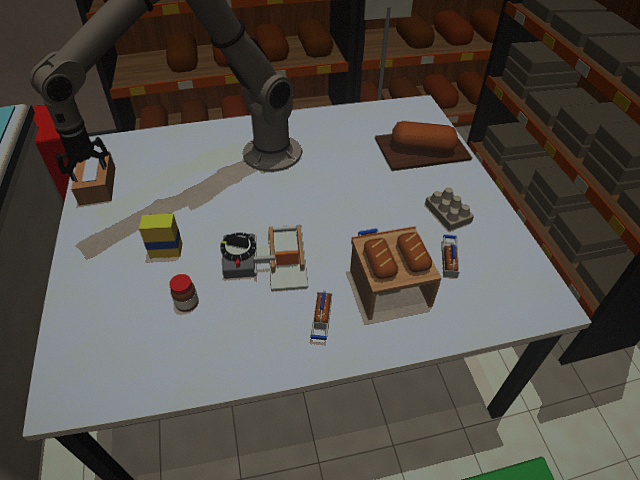

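Top view: three holders show. One is under the shelf with its pull at (248,262), one lies free at (322,167), and one lies free at (168,218). The one under the shelf fits, since its pull sticks out of the front edge and it is the wider one. The wheel is at (396,259) and its yellow mark at (410,269). I'll confirm with a crop.

```bash
python3 - <<'E'
from h import *
p=np.load("top.npz")["p"]
cv2.imwrite("pics/crop1.png",cv2.convertScaleAbs(cv2.resize(p[135:305,150:420,::-1],None,fx=2.96,fy=2.96,interpolation=cv2.INTER_CUBIC),alpha=1.5))
c=ext("top")
print("pull",onz(c,[[238,262],[260,262]],.048))
print("shelf edge",onz(c,[[203,225],[277,222]],.142), "edge back",onz(c,[[203,152],[276,150]],.147))
print("small holders pull",onz(c,[[168,191],[178,193],[323,141],[336,144]],.03))
print("wheel",onz(c,[[396,259]],.061))
w=cams.get_calibration("wrist");print(w)
E
```

```text
pull [[0.53617914 0.26146927 0.048     ]
 [0.53459289 0.19841277 0.048     ]]
shelf edge [[0.63486095 0.34482055 0.142     ]
 [0.637815   0.14274899 0.142     ]] edge back [[0.83638969 0.34234182 0.147     ]
 [0.83634561 0.14121056 0.147     ]]
small holders pull [[ 0.75040243  0.46630921  0.03      ]
 [ 0.74361881  0.43674543  0.03      ]
 [ 0.88739546  0.00770956  0.03      ]
 [ 0.87746207 -0.03035975  0.03      ]]
wheel [[ 0.53238811 -0.18989891  0.061     ]]
{'intrinsics': array([[336.45946874,   0.        , 320.51352513],
       [  0.        , 336.45946874, 240.47142978],
       [  0.        ,   0.        ,   1.        ]]), 'k1': -0.03287585688509376, 'T_tool_cam': array([[ 9.15577943e-04, -9.65496777e-01, -2.60413392e-01,
         6.75718946e-02],
       [ 9.99999566e-01,  9.28905875e-04,  7.18930655e-05,
         3.52887870e-04],
       [ 1.72487007e-04, -2.60413345e-01,  9.65497209e-01,
         3.10782316e-02],
       [ 0.00000000e+00,  0.00000000e+00,  0.00000000e+00,
         1.00000000e+00]])}
```

View pics/crop1.png

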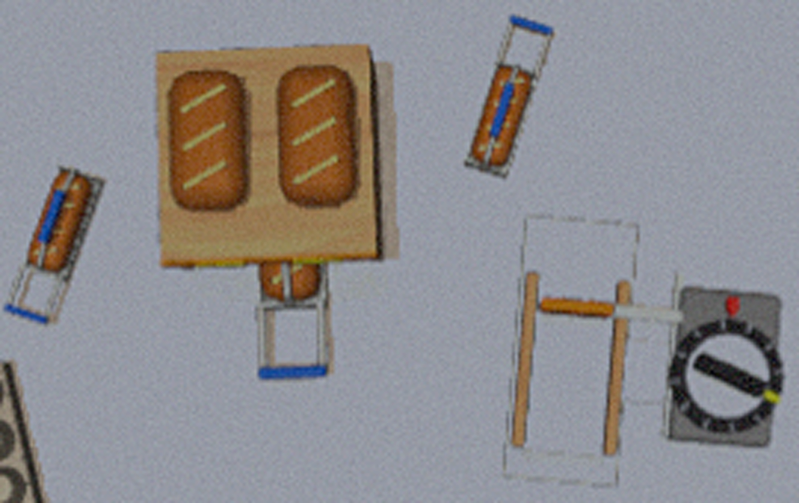

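The crop shows the shelf holder with a pull about 66 mm wide, against about 40 mm for the two loose ones, so the shelf holder is the job's. The wheel's mark is roughly 110° clockwise of the pointer. Next I'll move over the guide, look, and go on to the pull.

{"api": "carry_out", "payload": {"dp": [[6,12,0],[12,24,0],[17,36,0],[20,44,0],[22.7,50.3,0],[22.7,50.3,0],[22.7,50.3,0],[22.7,50.3,0],[22.7,50.3,0],[22.7,50.3,0],[22.7,50.3,0],[22.7,50.3,0]], "delta_rot": [[0,0,0.18],[0,0,0.36],[0,0,0.54],[0,0,0.72],[0,0,0.9],[0,0,1.105],[0,0,1.105],[0,0,1.105],[0,0,1.105],[0,0,1.105],[0,0,1.105],[0,0,1.105]], "hand": [[100],[100],[100],[100],[100],[100],[100],[100],[100],[100],[100],[100]]}}

```text
invalid input
```

{"api": "carry_out", "payload": {"dp": [[6,12,0],[12,24,0],[17,36,0],[20,44,0],[22.7,50.3,0],[22.7,50.3,0],[22.7,50.3,0],[22.7,50.3,0],[22.7,50.3,0],[22.7,50.3,0],[22.7,50.3,0],[22.7,50.3,0]], "delta_rot": [[0,0,0.18],[0,0,0.36],[0,0,0.54],[0,0,0.72],[0,0,0.9],[0,0,1.105],[0,0,1.105],[0,0,1.105],[0,0,1.105],[0,0,1.105],[0,0,1.105],[0,0,1.105]], "hand": [100,100,100,100,100,100,100,100,100,100,100,100]}}

```text
time_s: 2.8
tcp_pos: [0.5298, -0.1017, 0.4046]
orientation: [-180.0, 0.0, 89.8]
ft_force: [-0.4, 0.2, -0.4]
finger_gap: 0.998
finger_force: 0.0
```

```bash
python3 - <<'E'
from h import *
o=telemetry.get_obs(); p,d=cams.snapshot("wrist"); np.savez("w1.npz",p=p,d=d); cv2.imwrite("pics/w1.png",cv2.convertScaleAbs(p[:,:,::-1],alpha=1.5))
import pickle; pickle.dump(o,open("w1.pkl","wb")); print(o["time_s"],o["tcp_pos"],o["orientation"],o["q"])
E
```

```text
2.8 [ 0.52975011 -0.10172288  0.40462529] [-1.79980022e+02  3.75728594e-02  8.98465532e+01] [ 24.70939958  16.46123849 -24.57291668 106.39502565   7.96035026
  58.82970272  -3.26449542]
```

View pics/w1.png

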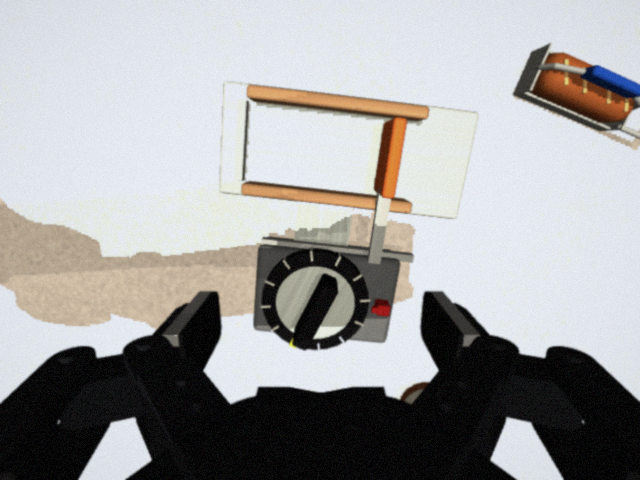

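```bash
python3 - <<'E'
from h import *
import pickle
o=pickle.load(open("w1.pkl","rb")); z=np.load("w1.npz"); p,d=z["p"],z["d"]; c=ext("wrist",o); C=cloud(c,d)
hsv=cv2.cvtColor(p,cv2.COLOR_RGB2HSV)
print("samples",[ (uv,p[uv[1],uv[0]].tolist(),C[uv[1],uv[0]].round(3).tolist()) for uv in [(330,101),(330,197),(390,160),(315,300),(382,308),(292,345),(235,140),(300,150)]])
m=((hsv[...,1]>90)&(hsv[...,0]<22)&(hsv[...,2]>60)).astype(np.uint8); 
m[:, :200]=0; m[:,500:]=0; m[230:]=0
n,l,s,cc=cv2.connectedComponentsWithStats(m)
for i in range(1,n):
    if s[i,4]<200: continue
    v,u=np.nonzero(l==i); P=onz(c,np.c_[u,v],.045)[:,:2]; r=cv2.minAreaRect((P*1000).astype(np.float32)); print(s[i],np.round(r[0],1),np.round(r[1],1),round(r[2],2), np.median(C[v,u][:,2]).round(4))
# ring centre and mark, pointer
Y=((hsv[...,0]>22)&(hsv[...,0]<38)&(hsv[...,1]>100)&(hsv[...,2]>60)); Y[:230]=0;v,u=np.nonzero(Y);print("yellow",len(u),u.mean(),v.mean(),onz(c,[[u.mean(),v.mean()]],.061))
Rr=((hsv[...,0]<8)|(hsv[...,0]>172))&(hsv[...,1]>130)&(hsv[...,2]>60);Rr[:290]=0;Rr[330:]=0;v,u=np.nonzero(Rr);print("red",len(u),u.min(),u.mean(),v.mean(),onz(c,[[u.min(),v.mean()]],.061))
# wheel: points z .058-.064
W=(np.abs(C[...,2]-.061)<.004)&(np.hypot(C[...,0]-.53,C[...,1]+.19)<.08)
print("wheel",cv2.minEnclosingCircle((C[W][:,:2]*1000).astype(np.float32)),C[W].mean(0))
B=(C[...,2]>.085)&(C[...,2]<.11)&(np.hypot(C[...,0]-.53,C[...,1]+.19)<.06)
print("bar",B.sum(),cv2.minAreaRect((C[B][:,:2]*1000).astype(np.float32)),np.median(C[B][:,2]))
E
```

```text
samples [((330, 101), [148, 108, 72], [0.54, 0.008, 0.046]), ((330, 197), [141, 102, 67], [0.541, -0.08, 0.045]), ((390, 160), [145, 85, 35], [0.592, -0.044, 0.072]), ((315, 300), [6, 6, 7], [0.526, -0.167, 0.094]), ((382, 308), [106, 16, 14], [0.594, -0.19, 0.063]), ((292, 345), [121, 125, 51], [0.501, -0.233, 0.062]), ((235, 140), [151, 155, 156], [0.444, -0.025, 0.014]), ((300, 150), [157, 161, 163], [0.51, -0.036, 0.014])]
[ 247   85  182  128 3787] [542.6 -36.8] [100.1 167. ] 83.34 0.045
[ 242  183  135   27 1568] [520.4 -78.9] [ 11.7 131.7] 83.35 0.0444
yellow 24 291.7083333333333 343.3333333333333 [[ 0.50091624 -0.23213728  0.061     ]]
red 174 371 381.1954022988506 309.98275862068965 [[ 0.58290368 -0.19366797  0.061     ]]
wheel ((536.285888671875, -186.57508850097656), 66.18909454345703) [ 0.5275952  -0.18078366  0.06094916]
bar 1297 ((525.73681640625, -185.4143524169922), (70.16215515136719, 16.716882705688477), 63.39821243286133) 0.09428981139989001
```

{"api": "carry_out", "payload": {"dp": [[0,6,0],[0,12,0],[-1,18,0],[-2,24,0],[-2,29,0],[-2,29,0],[-2,29,0],[-2,29,0]], "delta_rot": [[0,0,0],[0,0,0],[0,0,0],[0,0,0],[0,0,0],[0,0,0],[0,0,0],[0,0,0]], "hand": [100,100,90,80,70,70,70,70]}}

```text
time_s: 3.85
tcp_pos: [0.5107, 0.1878, 0.4045]
orientation: [-180.0, 0.1, 89.8]
ft_force: [0.2, 0.3, 0.6]
finger_gap: 0.697
finger_force: 0.0
```

```bash
python3 - <<'E'
from h import *
o=telemetry.get_obs(); p,d=cams.snapshot("wrist"); cv2.imwrite("pics/w2.png",cv2.convertScaleAbs(p[:,:,::-1],alpha=1.5))
c=ext("wrist",o);C=cloud(c,d);hsv=cv2.cvtColor(p,cv2.COLOR_RGB2HSV)
print(o["time_s"],o["tcp_pos"],o["orientation"])
m=((hsv[...,0]>100)&(hsv[...,0]<130)&(hsv[...,1]>130)&(hsv[...,2]>40)).astype(np.uint8)
n,l,s,cc=cv2.connectedComponentsWithStats(m)
for i in range(1,n):
    if s[i,4]<60: continue
    v,u=np.nonzero(l==i); P=onz(c,np.c_[u,v],.048)[:,:2]; r=cv2.minAreaRect((P*1000).astype(np.float32)); print(s[i],np.round(r[0],1),np.round(r[1],1),round(r[2],2), np.median(C[v,u],0).round(4))
E
```

```text
3.85 [0.51070285 0.18780115 0.40453045] [-1.79991514e+02  5.88446528e-02  8.98035354e+01]
[344 137  12  68 804] [540.1 234. ] [10.7 62.8] 1.32 [0.5402 0.2347 0.0475]
[611 357  22  30 209] [861.    6.9] [40.1 11.1] 70.83 [ 0.8802 -0.006   0.0314]
[556 359  41  20 326] [805.5  12.2] [12.  58.4] 68.92 [0.7892 0.0262 0.0677]
```

View pics/w2.png

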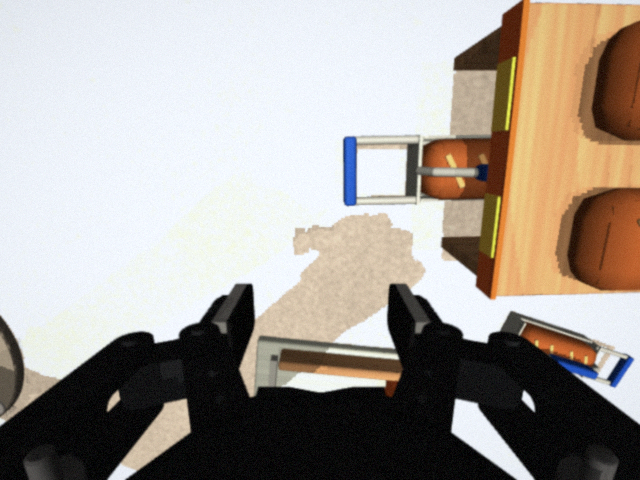

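The pull is at (349,170): bar centre (0.540, 0.234), top z 0.048, holder yaw about 1.3°. The shelf edge is beyond column 490. I'll descend, grip and drag.

{"api": "carry_out", "payload": {"dp": [[2.9,4.6,-3],[2.9,4.6,-9],[2.9,4.6,-14],[2.9,4.6,-18],[2.9,4.6,-21],[2.9,4.6,-21],[2.9,4.6,-21],[2.9,4.6,-21],[2.9,4.6,-21],[2.9,4.6,-21],[2.9,4.6,-21]], "delta_rot": [[0,0,0.02],[0,0,0.02],[0,0,0.02],[0,0,0.02],[0,0,0.02],[0,0,0.02],[0,0,0.02],[0,0,0.02],[0,0,0.02],[0,0,0.02],[0,0,0.02]], "hand": [65,65,65,65,65,65,5,5,5,5,5]}}

```text
time_s: 5.28
tcp_pos: [0.5395, 0.2361, 0.1963]
orientation: [179.9, -0.0, 91.1]
ft_force: [-2.5, -1.0, 6.7]
finger_gap: 0.123
finger_force: 61.8
```

{"api": "carry_out", "payload": {"dp": [[-0.5,0,0],[-1.5,0,0],[-3.5,-0.1,0],[-5.5,-0.1,0],[-7.5,-0.2,0],[-9.5,-0.2,0],[-11.5,-0.3,0],[-13.2,-0.3,0],[-14.4,-0.3,0],[-15,-0.3,0],[-15,-0.3,0],[-15,-0.3,0],[-15,-0.3,0]], "delta_rot": [[0,0,0],[0,0,0],[0,0,0],[0,0,0],[0,0,0],[0,0,0],[0,0,0],[0,0,0],[0,0,0],[0,0,0],[0,0,0],[0,0,0],[0,0,0]], "hand": [5,5,5,5,5,5,5,5,5,5,5,5,5]}}

```text
time_s: 6.9
tcp_pos: [0.39, 0.2337, 0.1958]
orientation: [179.8, -0.1, 91.2]
ft_force: [2.3, 0.3, 8.8]
finger_gap: 0.129
finger_force: 62.0
```

{"api": "carry_out", "payload": {"dp": [[0,0,0],[0,0,0],[0,0,0],[0,0,3],[0,0,8],[0,0,14],[0,0,20],[0,0,20]], "delta_rot": [[0,0,0],[0,0,0],[0,0,0],[0,0,0],[0,0,0],[0,0,0],[0,0,0],[0,0,0]], "hand": [60,60,60,60,60,60,80,100]}}

```text
time_s: 7.9
tcp_pos: [0.3899, 0.234, 0.399]
orientation: [179.6, -0.2, 91.1]
ft_force: [-0.3, -0.2, -0.2]
finger_gap: 0.981
finger_force: 0.0
```

```bash
python3 - <<'E'
from h import *
o=telemetry.get_obs(); p,d=cams.snapshot("wrist"); cv2.imwrite("pics/w3.png",cv2.convertScaleAbs(p[:,:,::-1],alpha=1.5))
c=ext("wrist",o);C=cloud(c,d);hsv=cv2.cvtColor(p,cv2.COLOR_RGB2HSV)
print(o["time_s"],o["tcp_pos"],o["orientation"],o["finger_gap"])
m=((hsv[...,0]>100)&(hsv[...,0]<130)&(hsv[...,1]>130)&(hsv[...,2]>40)).astype(np.uint8)
n,l,s,cc=cv2.connectedComponentsWithStats(m)
for i in range(1,n):
    if s[i,4]<60: continue
    v,u=np.nonzero(l==i)
    for zz in (.048,.102):
        P=onz(c,np.c_[u,v],zz)[:,:2]; r=cv2.minAreaRect((P*1000).astype(np.float32)); print(s[i],zz,np.round(r[0],1),np.round(r[1],1),round(r[2],2), np.median(C[v,u],0).round(4))
E
```

```text
7.9 [0.38991825 0.23397659 0.39895373] [179.55045548  -0.19888616  91.12237695] 0.9812257555903073
[313 191  11  65 682] 0.048 [392.1 232. ] [ 9.8 63.5] 1.28 [0.3922 0.2339 0.0474]
[313 191  11  65 682] 0.102 [391.8 243.6] [ 8.1 52.8] 1.28 [0.3922 0.2339 0.0474]
[ 444  228   94   17 1459] 0.048 [564.  222.9] [94.8 16.5] 1.01 [0.5346 0.2355 0.1013]
[ 444  228   94   17 1459] 0.102 [534.7 236. ] [78.8 13.7] 1.01 [0.5346 0.2355 0.1013]
```

View pics/w3.png

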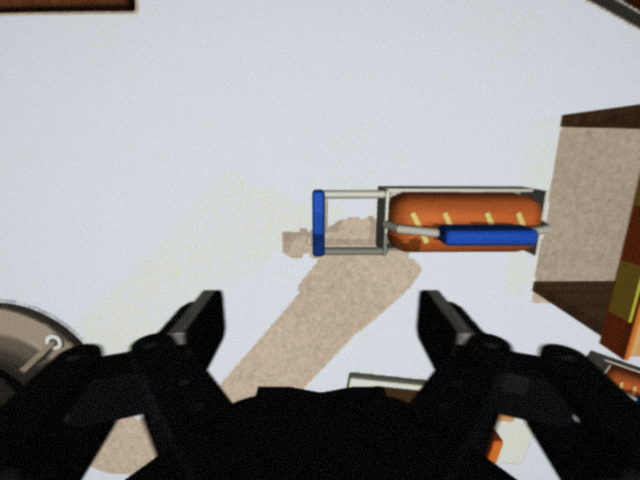

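The holder is free: its handle is at (490,235), i.e. (0.535, 0.236), about 100 mm before the edge. Next is the wheel, with its axis at (0.526, -0.185), bar at 63.4° and guide yaw -6.65°, so it needs about +1.92 rad.

{"api": "carry_out", "payload": {"dp": [[3,-6,0],[6,-12,0],[8,-18,0],[10,-24,0],[12,-30,0],[13,-36,-1],[13.6,-41.9,-3],[13.6,-41.9,-8],[13.6,-41.9,-8],[13.6,-41.9,-12],[13.6,-41.9,-14],[13.6,-41.9,-15.9],[13.6,-41.9,-15.9],[13.6,-41.9,-15.9]], "delta_rot": [[0,0,-0.1],[0,0,-0.2],[0,0,-0.3],[0,0,-0.4],[0,0,-0.484],[0,0,-0.484],[0,0,-0.484],[0,0,-0.484],[0,0,-0.484],[0,0,-0.484],[0,0,-0.484],[0,0,-0.484],[0,0,-0.484],[0,0,-0.484]], "hand": [100,100,80,60,60,60,60,60,60,60,60,60,60,60]}}

```text
time_s: 9.7
tcp_pos: [0.5257, -0.1858, 0.2367]
orientation: [179.9, -0.0, 63.4]
ft_force: [0.8, 0.8, 0.1]
finger_gap: 0.599
finger_force: 0.0
```

{"api": "carry_out", "payload": {"dp": [[0,0,0],[0,0,0],[0,0,0],[0,0,0],[0,0,0]], "delta_rot": [[0,0,0],[0,0,0],[0,0,0],[0,0,0],[0,0,0]], "hand": [10,10,10,10,10]}}

```text
time_s: 10.32
tcp_pos: [0.5245, -0.1856, 0.2364]
orientation: [-179.9, 0.0, 63.4]
ft_force: [-5.3, 2.8, 8.6]
finger_gap: 0.178
finger_force: 61.3
```

{"api": "carry_out", "payload": {"dp": [[-0.1,0,0.2],[-0.1,0,0.2],[-0.1,0,0.2],[-0.1,0,0.2],[-0.1,0,0.2],[-0.1,0,0.2],[-0.1,0,0.2],[-0.1,0,0.2],[-0.1,0,0.2],[-0.1,0,0.2],[-0.1,0,0.2],[-0.1,0,0.2],[-0.1,0,0.2],[-0.1,0,0.2],[-0.1,0,0.2],[-0.1,0,0.2],[-0.1,0,0.2]], "delta_rot": [[0,0,0.08],[0,0,0.22],[0,0,0.36],[0,0,0.5],[0,0,0.64],[0,0,0.78],[0,0,0.92],[0,0,1.06],[0,0,1.2],[0,0,1.34],[0,0,1.48],[0,0,1.62],[0,0,1.76],[0,0,1.86],[0,0,1.92],[0,0,1.92],[0,0,1.92]], "hand": [10,10,10,10,10,10,10,10,10,10,10,10,10,10,10,10,10]}}

```text
time_s: 12.45
tcp_pos: [0.5231, -0.1864, 0.2366]
orientation: [-180.0, -0.2, 173.4]
ft_force: [-1.2, -0.7, -15.1]
finger_gap: 0.173
finger_force: 61.5
```

{"api": "carry_out", "payload": {"dp": [[0,0,0],[0,0,0],[0,0,0],[0,0,4],[0,0,9],[-4,4,14],[-8,8,18],[-8,8,18],[-8,8,18]], "delta_rot": [[0,0,0],[0,0,0],[0,0,0],[0,0,0],[0,0,0],[0,0,0],[0,0,0],[0,0,0],[0,0,0]], "hand": [60,60,60,60,60,80,90,90,90]}}

```text
time_s: 13.58
tcp_pos: [0.4441, -0.1052, 0.4191]
orientation: [-179.9, 0.2, 173.5]
ft_force: [-0.3, 0.3, -0.3]
finger_gap: 0.897
finger_force: 0.0
```

```bash
cat > g.py <<'E'
from h import *
import sys
o=telemetry.get_obs(); p,d=cams.snapshot("wrist"); cv2.imwrite(f"pics/{sys.argv[1]}.png",cv2.convertScaleAbs(p[:,:,::-1],alpha=1.5))
c=ext("wrist",o);C=cloud(c,d);hsv=cv2.cvtColor(p,cv2.COLOR_RGB2HSV)
print(o["time_s"],o["tcp_pos"],o["orientation"],o["q"].round(0))
near=np.hypot(C[...,0]-.5255,C[...,1]+.1855)<.09
B=(C[...,2]>.085)&(C[...,2]<.1)&(hsv[...,2]<60)&near
if B.sum()>50: print("bar",B.sum(),cv2.minAreaRect((C[B][:,:2]*1000).astype(np.float32)))
Y=(hsv[...,0]>20)&(hsv[...,0]<40)&(hsv[...,1]>90)&(hsv[...,2]>60)&near; v,u=np.nonzero(Y)
if len(u): print("yellow",len(u),onz(c,[[u.mean(),v.mean()]],.061))
Q=((hsv[...,0]<8)|(hsv[...,0]>172))&(hsv[...,1]>130)&(hsv[...,2]>50)&near; v,u=np.nonzero(Q)
if len(u): print("red",len(u),onz(c,[[u.mean(),v.mean()]],.063))
W=(abs(C[...,2]-.045)<.004)&(hsv[...,1]>90)&(hsv[...,0]<22)&(np.hypot(C[...,0]-.543,C[...,1]+.0365)<.12)
n,l,s,_=cv2.connectedComponentsWithStats(W.astype(np.uint8))
for i in range(1,n):
    if s[i,4]>200: print("rail",s[i,4],cv2.minAreaRect((C[l==i][:,:2]*1000).astype(np.float32)))
E
python3 g.py w4
```

```text
13.575 [ 0.44407347 -0.10517411  0.41911001] [-1.79853972e+02  1.70635973e-01  1.73486771e+02] [ 55.  12. -54. 114.  11.  59.  79.]
bar 1171 ((524.7008666992188, -185.52691650390625), (16.1181640625, 69.09170532226562), 83.06124877929688)
yellow 35 [[ 0.57782888 -0.19019748  0.061     ]]
red 176 [[ 0.60353285 -0.21697271  0.063     ]]
rail 1379 ((536.8489990234375, -82.08712768554688), (11.182938575744629, 169.04222106933594), 83.77803039550781)
rail 718 ((505.8370666503906, 11.723995208740234), (10.821969032287598, 86.15169525146484), 82.73786926269531)
rail 238 ((631.660400390625, -47.890071868896484), (67.26355743408203, 4.0761542320251465), 84.36246490478516)
```

View pics/w4.png

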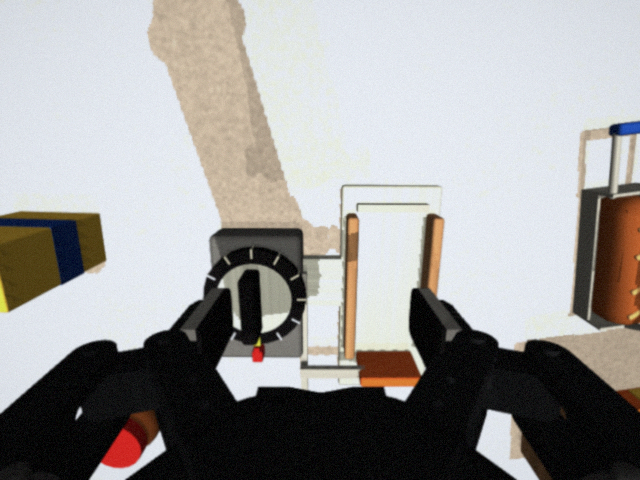

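The yellow mark sits at the red pointer (257,345), with the bar within about 0.02 rad of the guide axis. The guide origin is about (0.5416, -0.037), yaw -6.5°. Next I'll pick the holder.

{"api": "carry_out", "payload": {"dp": [[1.5,5,0],[3,11,0],[5,17,0],[7,23,0],[8.5,29,0],[9.1,34.1,-1],[9.1,34.1,-6],[9.1,34.1,-6],[9.1,34.1,-6]], "delta_rot": [[0,0,0.05],[0,0,0.1],[0,0,0.133],[0,0,0.133],[0,0,0.133],[0,0,0.133],[0,0,0.133],[0,0,0.133],[0,0,0.133]], "hand": [90,80,70,70,70,70,70,70,70]}}

```text
time_s: 14.75
tcp_pos: [0.5361, 0.2343, 0.358]
orientation: [180.0, -0.0, -179.1]
ft_force: [0.1, 0.1, 0.7]
finger_gap: 0.697
finger_force: 0.0
```

```bash
python3 - <<'E'
from h import *
o=telemetry.get_obs(); p,d=cams.snapshot("wrist"); cv2.imwrite("pics/w5.png",cv2.convertScaleAbs(p[:,:,::-1],alpha=1.5))
c=ext("wrist",o);C=cloud(c,d);hsv=cv2.cvtColor(p,cv2.COLOR_RGB2HSV)
print(o["time_s"],o["tcp_pos"],o["orientation"],o["finger_gap"])
m=((hsv[...,0]>100)&(hsv[...,0]<130)&(hsv[...,1]>130)&(hsv[...,2]>40)).astype(np.uint8)
n,l,s,cc=cv2.connectedComponentsWithStats(m)
for i in range(1,n):
    if s[i,4]<60: continue
    v,u=np.nonzero(l==i)
    for zz in (.048,.102):
        P=onz(c,np.c_[u,v],zz)[:,:2]; r=cv2.minAreaRect((P*1000).astype(np.float32)); print(s[i],zz,np.round(r[0],1),np.round(r[1],1),round(r[2],2), np.median(C[v,u],0).round(4))
E
```

```text
14.75 [0.53614429 0.23426076 0.35799715] [ 1.79986741e+02 -2.63194261e-02 -1.79056759e+02] 0.6969790065090187
[ 277   34   85   17 1355] 0.048 [393.5 231.3] [10.9 63. ] 1.2 [0.3937 0.232  0.0473]
[ 277   34   85   17 1355] 0.102 [408.6 231.7] [ 8.8 50.8] 1.2 [0.3937 0.232  0.0473]
[ 310  188   19  110 1915] 0.048 [551.2 234.1] [97.7 15.1] 1.33 [0.5333 0.2342 0.1014]
[ 310  188   19  110 1915] 0.102 [535.8 234. ] [78.8 12.1] 1.33 [0.5333 0.2342 0.1014]
[568 287  38  20 279] 0.048 [597.1 481.7] [42.   6.6] 69.21 [0.6038 0.4947 0.032 ]
[568 287  38  20 279] 0.102 [572.7 433.7] [33.9  5.4] 69.21 [0.6038 0.4947 0.032 ]
```

Aligned within 1 mm. Going down to grip and lift.

{"api": "carry_out", "payload": {"dp": [[0,0,-4],[0,0,-8],[0,0,-10],[0,0,-11.1],[0,0,-11.1],[0,0,-11.1],[0,0,-11.1],[0,0,-11.1],[0,0,-11.1],[0,0,-11.1],[0,0,-10.5],[0,0,-9.5],[0,0,-8],[0,0,-6],[0,0,-4],[0,0,-2],[0,0,-1],[0,0,-1],[0,0,-1]], "delta_rot": [[0,0,0],[0,0,0],[0,0,0],[0,0,0],[0,0,0],[0,0,0],[0,0,0],[0,0,0],[0,0,0],[0,0,0],[0,0,0],[0,0,0],[0,0,0],[0,0,0],[0,0,0],[0,0,0],[0,0,0],[0,0,0],[0,0,0]], "hand": [60,60,60,60,60,10,10,10,10,10,10,10,10,10,10,10,10,10,10]}}

```text
time_s: 17.18
tcp_pos: [0.535, 0.2345, 0.347]
orientation: [-180.0, -0.1, -179.0]
ft_force: [-0.2, -0.1, -7.3]
finger_gap: 0.154
finger_force: 59.5
```

{"api": "carry_out", "payload": {"dp": [[0.1,-1,0],[0.1,-3,0],[0.2,-6,0],[0.3,-9,0],[0.4,-12,0],[0.5,-15,0],[0.6,-18,0],[0.6,-21,0],[0.7,-24,0],[0.7,-26,0],[0.7,-27.1,0],[0.7,-27.1,0],[0.7,-27.1,0],[0.7,-27.1,0]], "delta_rot": [[0,0,0],[0,0,-0.02],[0,0,-0.04],[0,0,-0.06],[0,0,-0.08],[0,0,-0.1],[0,0,-0.12],[0,0,-0.134],[0,0,-0.134],[0,0,-0.134],[0,0,-0.134],[0,0,-0.134],[0,0,-0.134],[0,0,-0.134]], "hand": [10,10,10,10,10,10,10,10,10,10,10,10,10,10]}}

```text
time_s: 18.92
tcp_pos: [0.5421, -0.035, 0.3478]
orientation: [180.0, 0.0, 173.5]
ft_force: [-0.1, 0.0, -7.0]
finger_gap: 0.15
finger_force: 59.5
```

```bash
python3 g.py w6; python3 - <<'E'
from h import *
o=telemetry.get_obs(); p,d=cams.snapshot("wrist")
c=ext("wrist",o);C=cloud(c,d);hsv=cv2.cvtColor(p,cv2.COLOR_RGB2HSV)
m=((hsv[...,0]>100)&(hsv[...,0]<130)&(hsv[...,1]>130)&(hsv[...,2]>40)).astype(np.uint8)
n,l,s,cc=cv2.connectedComponentsWithStats(m)
for i in range(1,n):
    if s[i,4]<60: continue
    v,u=np.nonzero(l==i); z=np.median(C[v,u],0)[2]
    P=onz(c,np.c_[u,v],z)[:,:2]; print(s[i],z,cv2.minAreaRect((P*1000).astype(np.float32)))
E
```

```text
18.925 [ 0.54214794 -0.03497072  0.34783747] [1.79967524e+02 7.83688091e-03 1.73463755e+02] [ 38.  27. -52. 108.  25.  57.  58.]
bar 2635 ((525.2998046875, -184.79791259765625), (16.661880493164062, 69.11466979980469), 82.78245544433594)
yellow 218 [[ 0.57330396 -0.19158315  0.061     ]]
red 392 [[ 0.59044536 -0.18877766  0.063     ]]
rail 1030 ((536.6282958984375, -84.0877914428711), (5.357649326324463, 161.2926788330078), 83.3310546875)
[ 302  218   37  175 5896] 0.20166019685955727 ((536.7888793945312, -33.80390167236328), (13.089949607849121, 72.03715515136719), 83.56379699707031)
```

View pics/w6.png

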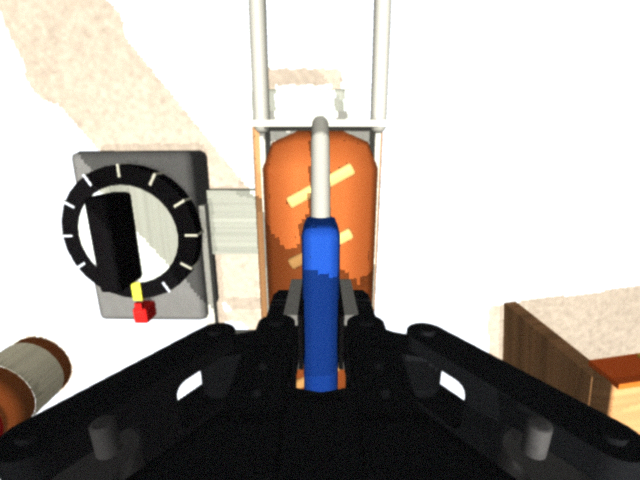

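The holder hangs upright over the channel, with the handle at (320,300) and the mark still at the pointer (138,300). I'll shift it (+1.5, -2) mm and lower it.

{"api": "carry_out", "payload": {"dp": [[0.15,-0.2,-1],[0.15,-0.2,-2.5],[0.15,-0.2,-4],[0.15,-0.2,-4.8],[0.15,-0.2,-5.4],[0.15,-0.2,-6],[0.15,-0.2,-6.6],[0.15,-0.2,-7.2],[0.15,-0.2,-7.7],[0.15,-0.2,-8],[0.15,-0.2,-8.2],[0.15,-0.2,-8.2]], "delta_rot": [[0,0,0],[0,0,0],[0,0,0],[0,0,0],[0,0,0],[0,0,0],[0,0,0],[0,0,0],[0,0,0],[0,0,0],[0,0,0],[0,0,0]], "hand": [10,10,10,10,10,10,10,10,10,10,10,10]}}

```text
time_s: 20.52
tcp_pos: [0.5437, -0.0381, 0.2657]
orientation: [180.0, -0.0, 173.4]
ft_force: [-0.0, -0.0, -6.2]
finger_gap: 0.152
finger_force: 59.4
```

{"api": "carry_out", "payload": {"dp": [[0,0.1,-0.1],[0,0.1,-0.2],[0,0.1,-0.3],[0,0.1,-0.3],[0,0.1,-0.3]], "delta_rot": [[0,0,0],[0,0,0],[0,0,0],[0,0,0],[0,0,0]], "hand": [10,10,10,10,10]}}

```text
time_s: 21.15
tcp_pos: [0.5437, -0.0371, 0.2627]
orientation: [180.0, 0.0, 173.4]
ft_force: [0.4, 0.3, -5.8]
finger_gap: 0.15
finger_force: 59.5
```

{"api": "carry_out", "payload": {"dp": [[0,0,-0.1],[0,0,-0.2],[0,0,-0.2],[0,0,-0.2]], "delta_rot": [[0,0,0],[0,0,0],[0,0,0],[0,0,0]], "hand": [10,10,10,10]}}

```text
time_s: 21.65
tcp_pos: [0.5437, -0.037, 0.2625]
orientation: [-179.9, 0.0, 173.3]
ft_force: [-8.2, -1.8, 14.8]
finger_gap: 0.155
finger_force: 62.6
```

Contact came at the expected deck height (0.247 + 0.015). Releasing now.

{"api": "carry_out", "payload": {"dp": [[0,0,0.1],[0,0,0.1],[0,0,0.1],[0,0,0.1],[0,0,3],[0,0,7],[0,0,13],[0,0,17],[0,0,17]], "delta_rot": [[0,0,0],[0,0,0],[0,0,0],[0,0,0],[0,0,0],[0,0,0],[0,0,0],[0,0,0],[0,0,0]], "hand": [10,50,50,50,50,50,50,80,80]}}

```text
time_s: 22.78
tcp_pos: [0.5447, -0.0365, 0.4341]
orientation: [180.0, 0.4, 173.4]
ft_force: [-0.1, 0.9, -0.9]
finger_gap: 0.797
finger_force: 0.0
```

```bash
python3 g.py w7; python3 - <<'E'
from h import *
o=telemetry.get_obs(); p,d=cams.snapshot("wrist")
c=ext("wrist",o);C=cloud(c,d);hsv=cv2.cvtColor(p,cv2.COLOR_RGB2HSV)
m=((hsv[...,0]>100)&(hsv[...,0]<130)&(hsv[...,1]>130)&(hsv[...,2]>40)).astype(np.uint8)
n,l,s,cc=cv2.connectedComponentsWithStats(m)
for i in range(1,n):
    if s[i,4]<60: continue
    v,u=np.nonzero(l==i); z=np.median(C[v,u],0)[2]
    P=onz(c,np.c_[u,v],z)[:,:2]; print(s[i],z,cv2.minAreaRect((P*1000).astype(np.float32)))
E
```

```text
22.775 [ 0.54466338 -0.03645371  0.43411601] [179.99365714   0.37539184 173.35511489] [ 41.  22. -55. 102.  20.  66.  63.]
bar 1379 ((525.1986083984375, -185.09271240234375), (15.884513854980469, 69.40581512451172), 83.68748474121094)
yellow 137 [[ 0.57287749 -0.19123668  0.061     ]]
red 235 [[ 0.60266264 -0.20899384  0.063     ]]
rail 1632 ((536.6448974609375, -81.12484741210938), (11.767416000366211, 166.4757537841797), 83.33312225341797)
rail 1600 ((546.7864990234375, 7.462517738342285), (11.442846298217773, 166.12074279785156), 83.57548522949219)
[285  54  70  14 935] 0.0624266691356935 ((402.3437805175781, -20.74553680419922), (63.342445373535156, 11.022883415222168), 83.40367126464844)
[ 312  179   15   89 1221] 0.11645434219834594 ((543.3031616210938, -37.3159065246582), (11.798829078674316, 77.92273712158203), 83.64479064941406)
[393 384  10  16  98] 0.06717926679992273 ((766.3336791992188, 29.816783905029297), (10.902740478515625, 20.387359619140625), 73.40249633789062)
```

View pics/w7.png

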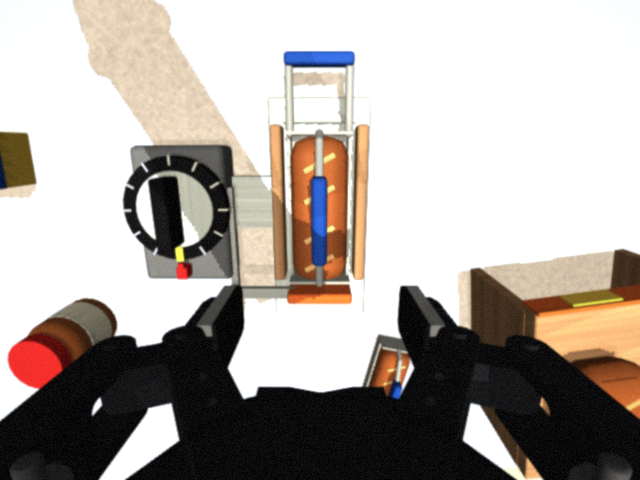

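The holder lies flat between the rails: handle at (319,222), pull over the lip at (319,58), less than 2 mm off the channel centre, top z 0.1165. The mark is at the pointer (180,262). Handing in.

```bash
python3 -c "
from h import *
print(order.sign_off())"
```

```text
the job is handed in; nothing more can be done
None
```

The job is handed in: the largest holder sits flat in the guide's channel, less than 2 mm off centre with its pull out over the lip, and the wheel is on its mark (measured within about 0.03 rad); the jar, egg box and rusk box were not touched, and the judge's result was not shown.

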